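# Lock up the die cupboard

## Task

Shut up the small steel die cupboard for the night: push its pull-out tray fully home with the dies still lying on it, then swing the door fully shut, then push the sliding bolt across as far as it goes into the keeper beside the door. Use the fingertips only to push; pick nothing up, keep the door off the tray while the tray is out, keep the bolt drawn back until the door is shut, and leave the tools and other things on the bench and on top of the cupboard where they are.

Things in the scene. Friction and masses are not known exactly. Their poses are not given: they have to be found in the camera images.
- cupboard: grey sheet-steel bench-top cupboard, fixed, 220 deep x 300 wide x 240 high. Origin: centre of its underside, on the bench. x points from front to back (the front looks along -x), y to the left of someone facing the front, z up. Front edge of its top at x = -110. A fixed post (y -150 to -112) right of the opening is flush with the shut door, at x = -124.
- keeper (a point): middle of the keeper on that post, cupboard x = -134, y = -131, z = 205: a small upright wire staple, 6 mm wire, sticking 22 out of the post, z from 189 to 221. The bolt ends up inside it.
- tray (a joint): how far the pull-out tray is out (m): 0 = fully home, front lip flush with the front edge of the cupboard top; grows as it comes out along cupboard -x; travel 0.14. It runs stiffly (about 2.5 N) and stays where it is left, with no spring.
- tray_lip (a point): middle of the outer face of the tray's front lip, cupboard x = -110, y = 12, z = 192 when home. The lip is an upright plate 215 wide, 6 thick, z from 165 to 205 above the bench. The tray is 190 long; its floor is 172 above the bench, its side walls are 22 high.
- door (a joint): opening angle of the door (rad): 0 = shut, 1.57 = square to the front, limit 2.15. Upright hinge on the left edge; the free edge swings out in front of the cupboard. Friction holds it wherever it is left (about 0.12 N m), with no spring or catch.
- door_hinge (a point): on the door's upright hinge axis at the door's top (cupboard x = -118, y = 146, z = 234). The door is a flat panel 14 thick centred on the axis, z from 16 to 234. Axes turn with the door: at angle 0 they are the cupboard's; -y runs from hinge to free edge, -x is the outward normal (outer face at x = -7). Besides the bolt only low louvres, below z = 130, stand 3 out from this face.
- door_edge (a point): top of the door's free edge, 256 from the hinge axis, on the panel's mid-plane; axes as door_hinge.
- bolt (a joint): throw of the sliding bolt (m): 0 = drawn back, 0.030 = fully across in the keeper. It slides along the door's outer face from the hinge side towards the free edge (door -y), stiffly (about 2 N), and stays where it is left.
- bolt_knob (a point): centre of the outer end of the bolt's knob, 48.5 in front of the door's mid-plane, 205 above the bench, 193 (drawn back) to 223 (across) from the hinge axis. The knob is a pin 11 in diameter standing straight out (door -x) from a level rod 10 in diameter, with a head 16 in diameter, 38.5 to 48.5 out. Straps 12 wide at 158 and 243 from the hinge axis stand 26.5 out. Axes as door_hinge.
- die_a: round steel die (a thick dark ring) lying flat on the tray, 64 diameter, 28 bore, 30 high; origin: centre of its underside. Loose: it rides in on the tray.
- die_b: the other die on the tray, brighter steel, 64 diameter, 40 bore, 30 high; origin: centre of its underside. Loose: it rides in on the tray.
- shackle: bow shackle, about 80 x 65, 18 high, lying loose on top of the cupboard (240 above the bench). Origin: on the underside, at the middle of its pin. Leave it.
- wrench: spanner 200 long lying on the bench to the right in front of the cupboard. Origin: middle of the underside. Leave it.
- oil_can: closed green can, 66 diameter, 130 high, standing on the bench to the left of the cupboard. Origin: centre of its base. Leave it.
- grease_jar: white jar with a metal cap, 76 diameter, 85 high, on the bench well to one side. Origin: centre of its base. Leave it.
- thimble: steel wire-rope thimble (teardrop ring), about 95 x 66, 18 high, flat on the bench well to one side. Origin: on the underside, at its point. Leave it.
- hammer: hammer 280 long lying on the bench at the left, pointing away from the robot. Origin: about the middle of its underside. Leave it.
There are look-alikes about, which are no part of the job. Leave any brown or orange look-alike of the die_a alone.

How it is judged:
On the way, in this order (a step that is already met when the one before it is completed fails the run):
1. the tray is pushed fully home (value of joint tray below 0.006 m), for 0.2 s.
2. the door is fully shut (value of joint door below 0.03 rad and value of joint tray below 0.008 m), for 0.2 s.
3. the bolt is right across in the keeper (value of joint bolt above 0.025 m and value of joint door below 0.03 rad), for 0.2 s.
At the end, for the whole second after the job is handed in: Tray within 8 mm of fully home, door within 0.03 rad of shut, bolt across by at least 25 of its 30 mm, both dies lying flat and at rest on the tray inside the cupboard, and every other loose thing within 20 mm of where it was (all of step 3 and value of joint tray below 0.008 m and z of die_a in the frame of cupboard between 0.165 and 0.18 m and x of each of die_a, die_b in the frame of cupboard above -0.11 m and angle between each of die_a, die_b's own z axis and vertical below 0.15 rad and linear speed of each of die_a, die_b below 0.02 m/s and z of die_b in the frame of cupboard between 0.165 and 0.18 m and distance of each of shackle, wrench, oil_can, grease_jar, thimble, hammer from where it was at the start of the episode below 0.02 m); the robot touches nothing.
It fails at once if a die is lifted, tipped or knocked off the tray (z of any of die_a, die_b in the frame of cupboard above 0.19 m or z of any of die_a, die_b in the frame of cupboard below 0.16 m or angle between any of die_a, die_b's own z axis and vertical above 0.4 rad).
It fails at once if the door is swung against the tray while the tray is out (value of joint door below 1.15 rad and value of joint tray above 0.03 m).
It fails at once if the bolt is pushed across while the door is not shut (value of joint bolt above 0.012 m and value of joint door above 0.06 rad).
It fails at once if one of the tools or other loose things that should be left alone is moved (distance of any of shackle, wrench, oil_can, grease_jar, thimble, hammer from where it was at the start of the episode above 0.02 m).
It also fails if it takes over 67 s, if anything falls off the work surface, if the arm or the gripper's body presses on something with over 40 N, if the wrist force passes 120 N, or if a joint passes its speed limit or range.

## Robot

A 6-joint arm with a two-finger parallel gripper is mounted at the origin on the work surface. World frame = base frame: x ahead of the robot, y to its left, z up, the work surface at z = 0. Lengths are in m, angles in rad, forces in N, time in s.
With the tool pointing down it reaches from about 0.375 to 0.9 m from the base axis. Payload 3.1 kg.
Tool frame: the origin (TCP) lies on the centre line of the jaws, within the pads' length; the fingertips stand 8 mm ahead of it and the grasp point (between the pads) lies 11 mm behind it (r.tip_reach is the z of the fingertips in the tool frame, in m); z points along the fingers, y is the line along which they close (so a half turn about z gives the same grasp; the last joint's range is limited). The gripper opens to 85 mm and grips with 20 to 120 N. Pads are 22 mm wide; open, the fingers measure 114 mm over their backs; the gripper's body (76 mm by 85 mm) begins 54 mm behind the grasp point. The pads swing forward as they close: fully open they stand 13 mm farther back than shut.
Start: joints at [0.984, 0.527, 1.433, -0, 1.181, -0.178], TCP at [0.248, 0.573, 0.239] pointing down, gripper open.
Joint ranges: [-3.08, 3.08], [-0.75, 2.2], [0.22, 2.44], [-1.43, 4.57], [0, 2.65], [-2.85, 2.85]. Speed limits (rad/s): [2.79, 2.79, 3.14, 3.14, 3.14, 3.14].

## Interface

Orientations are given as a 3x3 rotation matrix whose columns are the frame's x, y, z axes.
In Python, from plant import r gives the robot as it stands. The module is installed in compiled form; this text tells all that it offers.
- The arm moves only by the tool arm_command, never from a script. Its argument "targets" is a list of rows, each a list of 3 entries, a list of its own where there are three numbers: the closure, from 0 (fully open) to 1 (shut), then the shift along the tool's x, y, z in m, then the turn about the tool's z in rad. In form: [[hand, [x, y, z], spin], ...]. A call has 1 to 10 rows; each row is the pose to reach, as a shift and turn from the pose commanded when the call began, along the tool's axes at that moment; what a row does not reach only later rows make up. A row lasts 1/10 s, in which the tool goes at most 50 mm and 8.59 degrees, less where a joint would pass 70% of its speed; a pose out of reach is approached as far as the arm can. A call with a gripper value outside its range is refused whole. The fingers move at their own pace and stop on an object; the grip force is fixed at half the most. Time passes only in rows, so rows that repeat a pose let the fingers close. It gives the time, the measured TCP pose, the force, the opening and the grip force at its end, in the units of the state.
- r.get_obs(): the state, without advancing time (a new reading comes with each control period).
- r.read_camera(name): name is "scene" or "top"; returns the picture (480x640x3 uint8, red, green, blue); there is no depth.
- r.camera_info(name): a dict with "vfov" (degrees; the focal length in pixels is half the picture's height over the tangent of half this angle, whatever the lens; pixels are square), "cx", "cy" (the principal point, pixels), "D" ([k1, k2, p1, p2, k3] as OpenCV has them; the pictures are not rectified), "R" (3x3) and "t" (3): a world point X has camera coordinates R X + t. Camera axes: x right, y down, z forward; pixel columns grow to the right and rows downward; lengths in m; the calibration is good to about 2 mm. A picture is of the moment at which its call begins. camera_info takes no time and is no camera call.
- r.sign_off(): hands the job in; it is judged then, once.
The state is a dict: "clock": time; "joints": joint angles; "dq": joint speeds; "effort": joint torques, N m; "ee_pos": TCP position; "ee_rot": TCP orientation; "contact_force": force on the tool from outside, world axes, zero at the start; "ft_torque": the same for the moment, N m; "finger_gap": finger opening in m; "finger_force": force on a finger pad.
Only numpy, scipy, OpenCV 4.12 (cv2) and the standard library are available. Lean on these libraries where they do the work, as an engineer would, in place of code of your own. Each camera call takes 0.05 s, during which the arm holds its last target. There are 200 camera calls.

## Working session

There is one attempt and no reset: what is moved stays moved. The work goes in short steps, Python scripts to look and compute and a tool call to move; the robot and the scene stay as the last step left them, time stands still between calls to the robot, and variables do not carry over. Pictures are saved under pics/ and viewed, at most 10 in all, crops included, and the job is handed in when it is done.

Besides the shell and the picture viewer there is one more tool, called after "Emit:" as a command line: name --argument value ..., lists and objects as JSON in quotes. arm_command: Moves the arm, as the interface text tells. Its arguments: {"type":"object","properties":{"targets":{"type":"array"}},"required":["targets"]}

```bash
mkdir -p pics
python3 - <<'E'
from plant import r
import cv2,numpy as np
for n in("scene","top"):
    cv2.imwrite(f"pics/{n}0.png",r.read_camera(n)[:,:,::-1])
    print(n,r.camera_info(n))
o=r.get_obs();print(o["clock"],o["ee_pos"],o["ee_rot"],o["contact_force"],r.tip_reach)
E
```

```text
scene {'vfov': 47.45354317458937, 'cx': 317.87269016119353, 'cy': 247.2206583153015, 'D': array([0.05555354, 0.        , 0.        , 0.        , 0.        ]), 'R': array([[ 0.58608697,  0.81013912,  0.01329181],
       [ 0.70501459, -0.50181364, -0.5011362 ],
       [-0.39932003,  0.30308032, -0.86526634]]), 't': array([-0.35390163, -0.30481613,  1.65572084])}
top {'vfov': 48.063171653638875, 'cx': 324.16489643771007, 'cy': 233.0878579889538, 'D': array([-0.02719292,  0.        ,  0.        ,  0.        ,  0.        ]), 'R': array([[-0.00424205, -0.99996284, -0.00750437],
       [-0.99360623,  0.00506151, -0.11278758],
       [ 0.11282138,  0.00697794, -0.99359078]]), 't': array([0.02285586, 0.58134042, 1.49993039])}
0.1 [0.24805855 0.57297779 0.23843052] [[-9.17592465e-01  3.97520892e-01 -1.09903254e-03]
 [ 3.97522250e-01  9.17591080e-01 -1.63459514e-03]
 [ 3.58676740e-04 -1.93678207e-03 -9.99998060e-01]] [ 0.46837901 -0.01779152  0.31088477] 0.008
```

View pics/scene0.png

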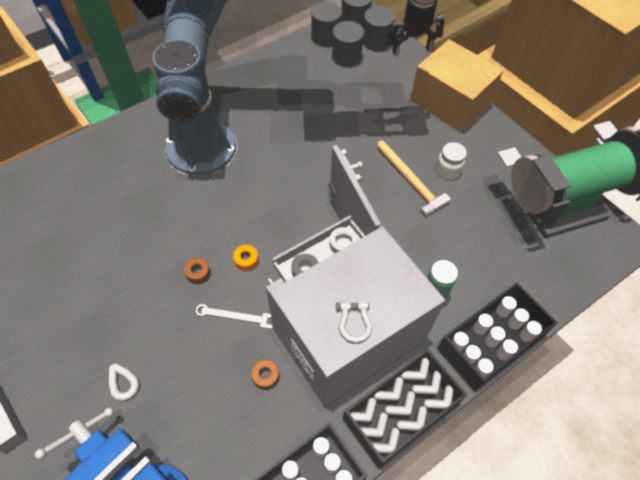

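View pics/top0.png

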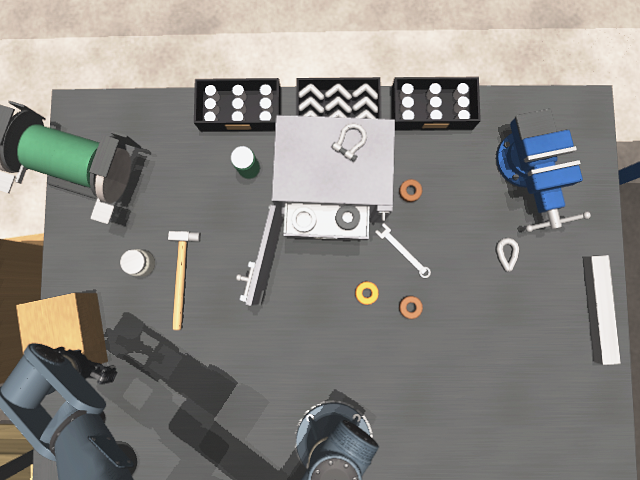

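The scene view shows the cupboard, with its top at about (355,300), the tray out and the door open. The top view shows the cupboard top at (335,160), the tray lip at (325,238), and the door running from (277,205) to (252,303), with its knob near (240,280). The look-alikes are orange/brown rings at (367,293), (411,307) and (411,190). The real dies are the dark one at (347,216) and the bright one at (303,218), both on the tray. Next I'll enlarge this part.

Run:
```python
import cv2
a=cv2.imread("pics/top0.png")[105:310,225:440]
cv2.imwrite("pics/c1.png",cv2.resize(a,None,fx=2.9,fy=2.9,interpolation=cv2.INTER_CUBIC))
```

```text
(no output)
```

View pics/c1.png

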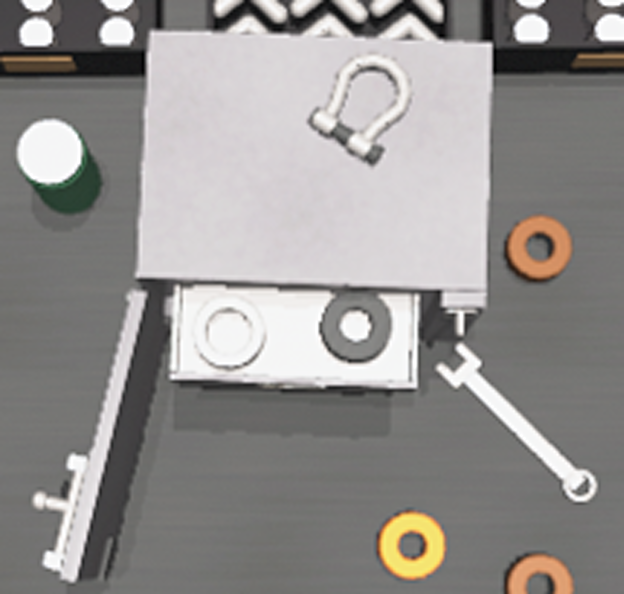

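The enlarged crop gives these positions (crop pixels):
- Cupboard top corners: (149,31), (492,43), (487,290), (137,279).
- Tray lip ends: (171,379) and (416,387).
- Door top: hinge (138,292) to free edge (69,578).
- Knob: (41,500).
- Wrench jaw: (460,365).

The dark ring at (355,326) and bright ring at (228,331) are the two dies, both on the tray.

```bash
cat > h.py <<'E'
from plant import r
import cv2,numpy as np
def px2w(p,z,cam="top"):
    c=r.camera_info(cam);f=240/np.tan(np.radians(c["vfov"]/2))
    K=np.array([[f,0,c["cx"]],[0,f,c["cy"]],[0,0,1]])
    u=cv2.undistortPoints(np.array([[p]],float),K,c["D"])[0,0]
    d=c["R"].T@np.array([u[0],u[1],1]);o=-c["R"].T@c["t"]
    return (o+d*(z-o[2])/d[2])
E
python3 - <<'E'
from h import *
P=lambda x,y,z:px2w((225+x/2.9-.33,105+y/2.9-.33),z)[:2]
C=np.array([P(149,31,.24),P(492,43,.24),P(487,290,.24),P(137,279,.24)])
M=np.array([[.11,.15],[.11,-.15],[-.11,-.15],[-.11,.15]])
c=C.mean(0);A=(C-c);th=np.arctan2((M[:,0]*A[:,1]-M[:,1]*A[:,0]).sum(),(M*A).sum())
R=np.array([[np.cos(th),-np.sin(th)],[np.sin(th),np.cos(th)]])
print("cup",c.round(4),th,(A-M@R.T).round(4).tolist())
L=lambda p:((p-c)@R).round(4)
for n,p in dict(lipL=(171,379,.205),lipR=(416,387,.205),dieA=(355,326,.202),dieB=(228,331,.202),hinge=(138,292,.234),edge=(69,578,.234),knob=(41,500,.205),wj=(445,368,.005),wj2=(470,350,.005),wend=(579,485,.005),keep=(461,330,.221),can=(50,150,.13)).items():
    w=P(*p);print(n,w.round(4),"cup:",L(w))
h=c+R@[-.118,.146];print("hinge",h)
e=P(69,578,.234)-h;print(np.linalg.norm(e)); e=R.T@e;print("door ang",np.arctan2(-e[0],-e[1]))
E
```

```text
cup [ 0.7426 -0.0059] -0.03996284603339779 [[-0.0003, -0.0005], [-0.0011, 0.0006], [0.0011, 0.0004], [0.0003, -0.0005]]
lipL [0.5567 0.1214] cup: [-0.1909  0.1197]
lipR [ 0.5486 -0.0919] cup: [-0.1905 -0.0937]
dieA [ 0.6029 -0.0394] cup: [-0.1383 -0.0391]
dieB [0.599  0.0718] cup: [-0.1466  0.0719]
hinge [0.6287 0.1477] cup: [-0.1199  0.1488]
edge [0.3854 0.2042] cup: [-0.3653  0.1957]
knob [0.4519 0.2335] cup: [-0.3     0.2276]
wj [ 0.5883 -0.1361] cup: [-0.149  -0.1363]
wj2 [ 0.6063 -0.1614] cup: [-0.13   -0.1609]
wend [ 0.4708 -0.2672] cup: [-0.2612 -0.272 ]
keep [ 0.5962 -0.1302] cup: [-0.1414 -0.1301]
can [0.7813 0.242 ] cup: [0.0287 0.2493]
hinge [0.63055879 0.1447361 ]
0.25225164551054896
door ang 1.7689377588009207
```

Cupboard centre is (0.743, -0.006) with yaw -0.040. The tray is 81 mm out and the door is at about 1.77 rad, and the sizes agree with those given (rms ≈ 1 mm). First I lift, close the fingers and square the tool.

Emit:
arm_command --targets '[[1,[0,0,-0.05],-0.12],[1,[0,0,-0.09],-0.25],[1,[-0.47,-0.405,-0.09],-0.369],[1,[-0.47,-0.405,-0.09],-0.369],[1,[-0.47,-0.405,-0.09],-0.369],[1,[-0.47,-0.405,-0.09],-0.369],[1,[-0.47,-0.405,-0.09],-0.369],[1,[-0.47,-0.405,-0.09],-0.369],[1,[-0.47,-0.405,-0.09],-0.369],[1,[-0.47,-0.405,-0.09],-0.369]]'

```text
clock: 1.1
ee_pos: [0.4229, 0.2116, 0.3291]
ee_rot: [[-0.999, 0.04, -0.0], [0.04, 0.999, -0.0], [0.0, -0.0, -1.0]]
contact_force: [-0.0, 0.2, 0.6]
finger_gap: 0.0001
finger_force: 0.0
```

```bash
cat >> h.py <<'E'
c0=np.array([.7426,-.0059]);th0=-.04
R0=np.array([[np.cos(th0),-np.sin(th0)],[np.sin(th0),np.cos(th0)]])
def rel(*T):
    "cupboard-frame targets (x,y,tipz) -> tool shifts"
    o=r.get_obs();p,Q=o["ee_pos"],o["ee_rot"]
    l=R0.T@(p[:2]-c0);print("t",round(o["clock"],2),"cup",l.round(4),"tipz",round(p[2]-.008,4),"F",(o["contact_force"]).round(1),"gap",round(o["finger_gap"],4),
      "yaw err to cup",round(float(np.arctan2(*(R0.T@Q[:2,1]))),3))
    for t in T:
        w=np.r_[c0+R0@t[:2],t[2]+.008];print(t,"->",(Q.T@(w-p)).round(4))
E
python3 -c "
from h import *
rel((-.225,.012,.32),(-.225,.012,.19))"
```

```text
t 1.1 cup [-0.3282  0.2045] tipz 0.3211 F [-0.   0.2  0.6] gap 0.0001 yaw err to cup -0.0
(-0.225, 0.012, 0.32) -> [-0.1031 -0.1925  0.0011]
(-0.225, 0.012, 0.19) -> [-0.1031 -0.1925  0.1311]
```

Emit:
arm_command --targets '[[1,[-0.103,-0.192,0],0],[1,[-0.103,-0.192,0],0],[1,[-0.103,-0.192,0],0],[1,[-0.103,-0.192,0],0],[1,[-0.103,-0.192,0],0],[1,[-0.103,-0.192,0.05],0],[1,[-0.103,-0.192,0.1],0],[1,[-0.103,-0.192,0.131],0],[1,[-0.103,-0.192,0.131],0]]'

```text
clock: 2.0
ee_pos: [0.5139, 0.0184, 0.194]
ee_rot: [[-0.999, 0.04, -0.012], [0.04, 0.999, 0.002], [0.012, 0.002, -1.0]]
contact_force: [-0.6, 0.4, 0.6]
finger_gap: 0.0001
finger_force: 0.0
```

```bash
python3 -c "
from h import *
rel((-.125,.012,.19))"
```

```text
t 2.0 cup [-0.2295  0.0152] tipz 0.186 F [-0.6  0.4  0.6] gap 0.0001 yaw err to cup -0.0
(-0.125, 0.012, 0.19) -> [-0.1044 -0.0032 -0.0052]
```

Emit:
arm_command --targets '[[1,[-0.005,0,0],0],[1,[-0.015,0,0],0],[1,[-0.027,0,0],0],[1,[-0.039,0,0],0],[1,[-0.051,0,0],0],[1,[-0.063,0,0],0],[1,[-0.074,0,0],0],[1,[-0.084,0,0],0],[1,[-0.092,0,0],0],[1,[-0.098,0,0],0]]'

```text
clock: 3.0
ee_pos: [0.6168, 0.0135, 0.1983]
ee_rot: [[-0.999, 0.04, 0.0], [0.04, 0.999, -0.0], [-0.0, -0.0, -1.0]]
contact_force: [-2.7, -0.9, 2.1]
finger_gap: -0.0001
finger_force: 1.4
```

```bash
python3 -c "
from h import *
rel((-.121,.012,.19))"
```

```text
t 3.0 cup [-0.1265  0.0144] tipz 0.1903 F [-2.7 -0.9  2.1] gap -0.0001 yaw err to cup -0.0
(-0.121, 0.012, 0.19) -> [-0.0055 -0.0024  0.0003]
```

Sliding at 2.7 N. I'll push on slowly until it hits the stop.

Emit:
arm_command --targets '[[1,[-0.002,0,0],0],[1,[-0.004,0,0],0],[1,[-0.006,0,0],0],[1,[-0.007,0,0],0],[1,[-0.008,0,0],0],[1,[-0.008,0,0],0]]'

```text
clock: 3.6
ee_pos: [0.6185, 0.0137, 0.1973]
ee_rot: [[-0.999, 0.04, -0.012], [0.04, 0.999, 0.001], [0.012, 0.0, -1.0]]
contact_force: [-11.1, -0.2, 3.9]
finger_gap: 0.0
finger_force: 0.0
```

```bash
python3 -c "
from h import *
rel((-.121,.012,.19))"
```

```text
t 3.6 cup [-0.1248  0.0146] tipz 0.1893 F [-11.1  -0.2   3.9] gap 0.0 yaw err to cup 0.0
(-0.121, 0.012, 0.19) -> [-0.0038 -0.0026 -0.0007]
```

Emit:
arm_command --targets '[[1,[0.04,0,0],0],[1,[0.04,0,-0.05],0],[1,[0.04,0,-0.1],0],[1,[0.096,0.222,-0.11],0],[1,[0.096,0.222,-0.11],0],[1,[0.096,0.222,-0.11],0],[1,[0.096,0.222,-0.11],0],[1,[0.096,0.222,-0.11],0],[1,[0.096,0.222,-0.11],0],[1,[0.096,0.222,-0.11],0]]'

```text
clock: 4.6
ee_pos: [0.5369, 0.2396, 0.3084]
ee_rot: [[-0.999, 0.038, 0.001], [0.038, 0.999, -0.0], [-0.001, 0.0, -1.0]]
contact_force: [-0.1, 0.3, -0.2]
finger_gap: 0.0
finger_force: 0.0
```

Run:
```python
from h import *
i=r.read_camera("top")[:,:,::-1];cv2.imwrite("pics/top1.png",i)
cv2.imwrite("pics/c2.png",cv2.resize(i[105:310,225:440],None,fx=2.9,fy=2.9,interpolation=cv2.INTER_CUBIC))
rel((-.215,.225,.19))
```

```text
t 4.65 cup [-0.2151  0.2362] tipz 0.3003 F [ 0.5 -0.4 -0.1] gap 0.0 yaw err to cup -0.0
(-0.215, 0.225, 0.19) -> [ 0.     -0.0111  0.1103]
```

View pics/c2.png

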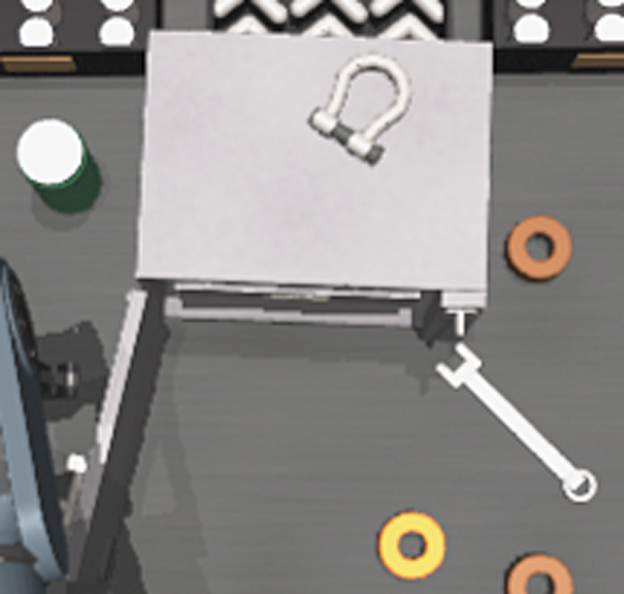

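The tray is home: its lip is at the front edge, along crop row about 288. The door still runs from (138,292) downwards, and the fingers are left of it at (65,378). Next I work out the arc.

Run:
```python
from h import *
b=np.array([-.215,.236])
for a in np.r_[1.85,np.arange(1.75,-.051,-.07)]:
    e=np.array([-np.sin(a),-np.cos(a)]);n=np.array([-np.cos(a),np.sin(a)])
    p=np.array([-.118,.146])+.115*e+n*(.007+.011*abs(np.cos(a))+.0145*abs(np.sin(a)))
    d=p-b;print(round(a,2),(-d[0]).round(3),d[1].round(3))
```

```text
1.85 0.007 -0.035
1.75 0.012 -0.047
1.68 0.015 -0.055
1.61 0.017 -0.064
1.54 0.019 -0.072
1.47 0.02 -0.079
1.4 0.02 -0.087
1.33 0.02 -0.094
1.26 0.02 -0.102
1.19 0.019 -0.11
1.12 0.017 -0.118
1.05 0.015 -0.125
0.98 0.013 -0.133
0.91 0.009 -0.141
0.84 0.005 -0.148
0.77 0.001 -0.155
0.7 -0.004 -0.162
0.63 -0.01 -0.169
0.56 -0.016 -0.175
0.49 -0.022 -0.18
0.42 -0.029 -0.186
0.35 -0.037 -0.19
0.28 -0.044 -0.195
0.21 -0.053 -0.198
0.14 -0.061 -0.201
0.07 -0.07 -0.203
-0.0 -0.079 -0.205
```

Emit:
arm_command --targets '[[1,[0,0,0.05],0],[1,[0,0,0.1],0],[1,[0,0,0.11],0]]'

```text
clock: 4.95
ee_pos: [0.5335, 0.2363, 0.1931]
ee_rot: [[-0.999, 0.042, -0.011], [0.042, 0.999, -0.003], [0.011, -0.003, -1.0]]
contact_force: [-1.3, -0.1, 0.7]
finger_gap: 0.0002
finger_force: 0.0
```

Emit:
arm_command --targets '[[1,[0.003,-0.015,0],0],[1,[0.007,-0.03,0],0],[1,[0.01,-0.041,0],0],[1,[0.012,-0.049,0],0],[1,[0.015,-0.056,0],0],[1,[0.017,-0.064,0],0],[1,[0.019,-0.072,0],0],[1,[0.02,-0.079,0],0],[1,[0.02,-0.087,0],0],[1,[0.02,-0.094,0],0]]'

```text
clock: 5.95
ee_pos: [0.5155, 0.1457, 0.2003]
ee_rot: [[-0.999, 0.039, 0.007], [0.039, 0.999, 0.001], [-0.007, 0.001, -1.0]]
contact_force: [3.2, 3.3, 5.2]
finger_gap: 0.0002
finger_force: 2.9
```

Emit:
arm_command --targets '[[1,[0,-0.008,0],0],[1,[-0.001,-0.016,0],0],[1,[-0.003,-0.024,0],0],[1,[-0.005,-0.031,0],0],[1,[-0.007,-0.039,0],0],[1,[-0.011,-0.047,0],0],[1,[-0.015,-0.054,0],0],[1,[-0.019,-0.061,0],0],[1,[-0.024,-0.068,0],0],[1,[-0.03,-0.075,0],0]]'

```text
clock: 6.95
ee_pos: [0.5395, 0.0693, 0.198]
ee_rot: [[-0.999, 0.04, -0.002], [0.04, 0.999, 0.0], [0.002, 0.0, -1.0]]
contact_force: [-0.3, 3.9, 3.6]
finger_gap: -0.0002
finger_force: 1.8
```

Run:
```python
from h import *
rel((-.136,.031,.19))
i=r.read_camera("top")[:,:,::-1]
cv2.imwrite("pics/c3.png",cv2.resize(i[105:310,225:440],None,fx=2.9,fy=2.9,interpolation=cv2.INTER_CUBIC))
```

```text
t 6.95 cup [-0.2059  0.067 ] tipz 0.19 F [-0.3  3.9  3.6] gap -0.0002 yaw err to cup -0.0
(-0.136, 0.031, 0.19) -> [-0.0699 -0.036  -0.0001]
```

View pics/c3.png

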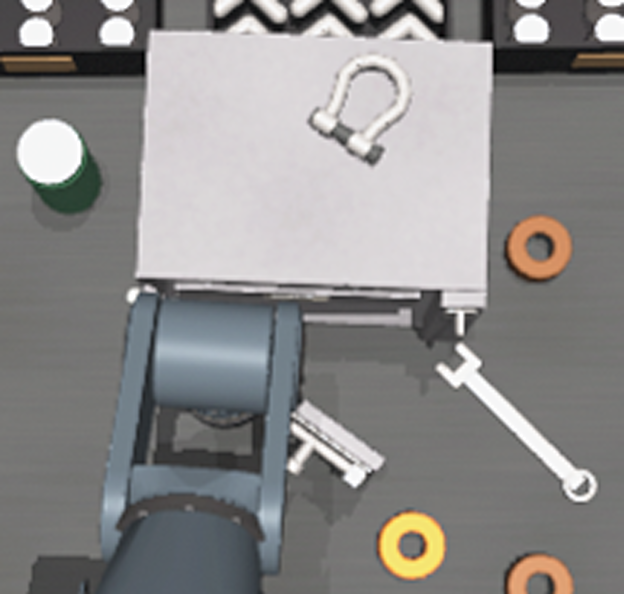

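The door is following the fingers. It is about half shut, with its free edge at crop (380,462), so I carry on.

Emit:
arm_command --targets '[[1,[-0.006,-0.006,0],0],[1,[-0.012,-0.011,0],0],[1,[-0.019,-0.017,0],0],[1,[-0.027,-0.021,0],0],[1,[-0.034,-0.026,0],0],[1,[-0.042,-0.029,0],0],[1,[-0.05,-0.032,0],0],[1,[-0.057,-0.034,0],0],[1,[-0.063,-0.035,0],0],[1,[-0.067,-0.036,0],0]]'

```text
clock: 8.0
ee_pos: [0.6048, 0.031, 0.1981]
ee_rot: [[-0.999, 0.04, -0.004], [0.04, 0.999, 0.0], [0.004, 0.0, -1.0]]
contact_force: [-9.7, -0.1, 3.8]
finger_gap: 0.0
finger_force: 0.0
```

Emit:
arm_command --targets '[[1,[-0.002,0,0],0],[1,[-0.004,0,0],0],[1,[-0.006,0,0],0],[1,[-0.007,0,0],0],[1,[-0.007,0,0],0]]'

```text
clock: 8.5
ee_pos: [0.6042, 0.0315, 0.1968]
ee_rot: [[-0.999, 0.039, -0.02], [0.039, 0.999, 0.001], [0.02, 0.0, -1.0]]
contact_force: [-17.3, -0.2, 5.5]
finger_gap: -0.0
finger_force: 0.0
```

Run:
```python
from h import *
rel((-.136,.031,.19))
i=r.read_camera("top")[:,:,::-1]
cv2.imwrite("pics/c4.png",cv2.resize(i[105:310,225:440],None,fx=2.9,fy=2.9,interpolation=cv2.INTER_CUBIC))
```

```text
t 8.5 cup [-0.1397  0.0319] tipz 0.1888 F [-17.3  -0.2   5.5] gap -0.0 yaw err to cup -0.001
(-0.136, 0.031, 0.19) -> [-0.0037 -0.0009 -0.0012]
```

View pics/c4.png

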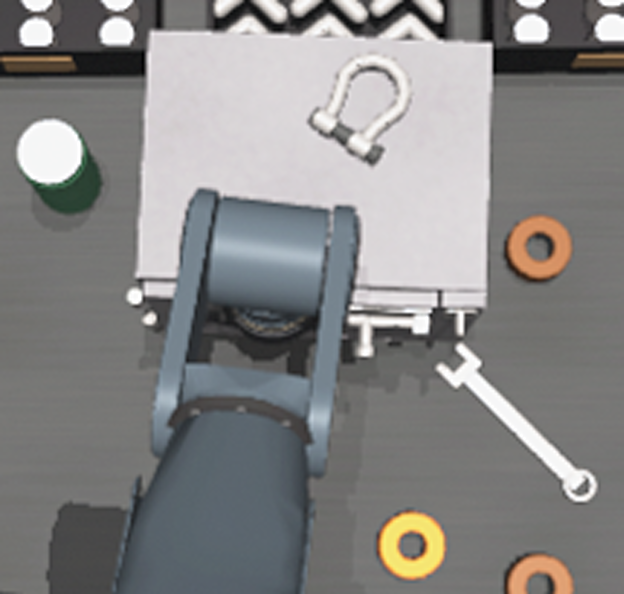

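The door is shut: it is flush with the post at crop (440,297) and took 17 N against the stop. The knob is at (366,348), still drawn back. I back off and line up for the bolt.

Emit:
arm_command --targets '[[1,[0.035,0,0],0],[1,[0.035,0,0],0],[1,[0.035,-0.02,0],0],[1,[0.035,-0.04,0],0],[1,[0.035,-0.04,0],0],[1,[0.035,-0.04,0],0]]'

```text
clock: 9.15
ee_pos: [0.577, -0.0081, 0.1987]
ee_rot: [[-0.999, 0.041, 0.002], [0.041, 0.999, -0.0], [-0.002, 0.0, -1.0]]
contact_force: [-0.4, -0.0, -0.5]
finger_gap: 0.0001
finger_force: 0.0
```

Run:
```python
from h import *
w=px2w((225+366/2.9-.33,105+348/2.9-.33),.205)
print("knob outer cup",R0.T@(w[:2]-c0))
rel((-.166,-.058,.19))
```

```text
knob outer cup [-0.15776212 -0.04918726]
t 9.15 cup [-0.1653 -0.0088] tipz 0.1907 F [-0.4 -0.  -0.5] gap 0.0001 yaw err to cup 0.001
(-0.166, -0.058, 0.19) -> [ 0.0006 -0.0492  0.0007]
```

Emit:
arm_command --targets '[[1,[0.001,-0.008,0],0],[1,[0.001,-0.014,0],0],[1,[0.001,-0.019,0],0],[1,[0.001,-0.024,0],0],[1,[0.001,-0.029,0],0],[1,[0.001,-0.034,0],0],[1,[0.001,-0.039,0],0],[1,[0.001,-0.043,0],0],[1,[0.001,-0.046,0],0],[1,[0.001,-0.049,0],0]]'

```text
clock: 10.15
ee_pos: [0.5732, -0.0523, 0.1983]
ee_rot: [[-0.999, 0.043, 0.001], [0.043, 0.999, 0.01], [-0.0, 0.01, -1.0]]
contact_force: [3.7, 20.6, 1.9]
finger_gap: -0.0001
finger_force: 10.3
```

```bash
python3 -c "
from h import *
rel((-.166,-.058,.19))"
```

```text
t 10.15 cup [-0.1674 -0.0532] tipz 0.1903 F [ 3.7 20.6  1.9] gap -0.0001 yaw err to cup 0.003
(-0.166, -0.058, 0.19) -> [-0.0014 -0.0048  0.0003]
```

The bolt took 20 N with the tool at y = -0.053 (expected -0.0545), so it has hit its stop. I back away and check.

Emit:
arm_command --targets '[[1,[0,0.01,0],0],[1,[0,0.02,0],0],[1,[0.03,0.02,0],0],[1,[0.07,0.02,0],0],[1,[0.07,0.02,-0.05],0],[1,[0.07,0.02,-0.1],0],[1,[0.07,0.06,-0.12],0],[1,[0.07,0.11,-0.12],0],[1,[0.07,0.16,-0.12],0],[1,[0.07,0.2,-0.12],0]]'

```text
clock: 11.15
ee_pos: [0.5109, 0.1477, 0.3189]
ee_rot: [[-0.999, 0.039, 0.002], [0.039, 0.999, -0.001], [-0.002, -0.001, -1.0]]
contact_force: [0.4, -0.7, -0.5]
finger_gap: -0.0001
finger_force: 0.0
```

Emit:
arm_command --targets '[[1,[0,0.05,0],0],[1,[0,0.1,0],0],[1,[0,0.1,0],0]]'

```text
clock: 11.45
ee_pos: [0.5146, 0.2511, 0.3183]
ee_rot: [[-0.999, 0.033, 0.001], [0.033, 0.999, 0.002], [-0.001, 0.002, -1.0]]
contact_force: [0.4, -0.4, -0.5]
finger_gap: -0.0001
finger_force: 0.0
```

Run:
```python
from h import *
i=r.read_camera("top")[:,:,::-1]
cv2.imwrite("pics/c5.png",cv2.resize(i[105:310,225:440],None,fx=2.9,fy=2.9,interpolation=cv2.INTER_CUBIC))
rel()
```

```text
t 11.5 cup [-0.238   0.2448] tipz 0.3101 F [ 0.9 -0.4  0.2] gap 0.0002 yaw err to cup -0.006
```

View pics/c5.png

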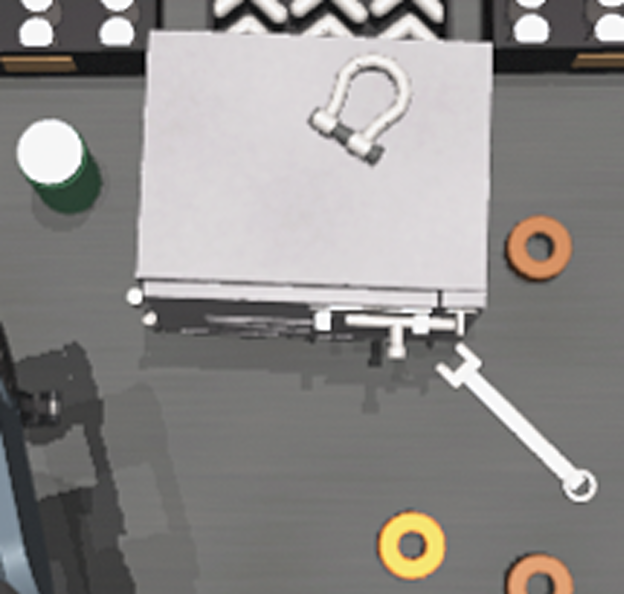

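The door is flush with the post and the knob has moved from (366,348) to (398,350), about 29 mm. The bolt's end is in the staple at (461,322), and the wrench, shackle and can haven't moved. Handing in.

```bash
python3 -c "
from plant import r
print(r.sign_off())"
```

```text
the job is handed in; nothing more can be done
None
```

The job is handed in at about 11.5 s of the 67 s, with no verdict shown: the tray and door were pushed to their stops, and the bolt moved about 29 of its 30 mm into the keeper. The dies were out of sight once the tray was in, and the shackle, wrench and oil can looked unmoved; I didn't re-check the grease jar, thimble or hammer.

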